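# Set the nail lamp's timer by three clicks and start it

### The arm

A 7-joint arm with a two-finger parallel gripper is mounted at the origin on the work surface. World frame = base frame: x ahead of the robot, y to its left, z up, the work surface at z = 0. Lengths are in mm, angles in rad, forces in N, time in s.
With the tool pointing down it reaches from about 425 to 975 mm from the base axis. Payload 16.7 kg.
Tool frame: the origin (TCP) lies midway between the tips of the shut fingers; the grasp point (between the pads) lies 19 mm behind it; y points along the fingers, x is the direction in which the jaws open and shut, and the axes are right-handed (so a half turn about y gives the same grasp; the last joint's range is limited). The gripper opens to 85 mm and grips with 20 to 120 N. Pads are 22 mm wide; open, the fingers measure 114 mm over their backs; the gripper's body (76 mm by 85 mm) begins 54 mm behind the grasp point. The pads swing forward as they close: fully open they stand 13 mm farther back than shut.
Start: joints at [-1.335, 0.426, 0.074, 1.606, -0.034, 1.111, -0.067], TCP at [254.005, 625.346, 231.302] pointing down, gripper open.
Joint ranges: [-2.85, 2.85], [-0.5, 2.14], [-1.23, 1.37], [0.21, 2.46], [-1.02, 4.16], [0.16, 2.05], [-2.73, 2.73]. Speed limits (rad/s): [1.89, 1.89, 2.39, 2.39, 3.01, 3.01, 3.01].

### API

Orientations are given as a unit quaternion [x, y, z, w].
In Python, from plant import arm gives the robot as it stands. The module is installed in compiled form; this text tells all that it offers.
- The arm moves only by the shell command python3 -m inch 'ROWS' [OPENING]. ROWS is JSON, a list that holds one entry, the list of rows, each a list of 4 numbers: the shift along the tool's x, y, z in cm, then the turn about the tool's y in degrees. In form: [[[x, y, z, spin], ...]]. A call has 1 to 20 rows; each row is the pose to reach, as a shift and turn from the pose measured when the call began, along the tool's axes at that moment; what a row does not reach only later rows make up. A row lasts 1/12 s, in which the tool goes at most 41.7 mm and 7.16 degrees, less where a joint would pass 70% of its speed; a pose out of reach is approached as far as the arm can. A call with a gripper value outside its range is refused whole. OPENING is the opening, from -1 (shut) to 1 (fully open), so that 0 is half open, set as the call begins (- or left out, the last holds). The fingers move at their own pace and stop on an object; the grip force is fixed at half the most. Time passes only in rows, so rows that repeat a pose let the fingers close. It gives the time, the measured TCP pose, the force and the opening at its end, in the units of the state.
- arm.get_obs(): the state, without advancing time (a new reading comes with each control period).
- arm.grab_frame(name): name is "scene" or "side" or "wrist"; returns (picture, depth): 480x640x3 uint8, blue, green, red; 480x640 float32, mm along the optical axis (not along the pixel's ray), 0 where there is no reading.
- arm.camera_params(name): a dict with "camera_matrix" (3x3 intrinsics, pixels), "R" (3x3) and "t" (3): a world point X has camera coordinates R X + t; the wrist camera has in their place "T_tool_cam" (4x4, takes a point from camera to tool coordinates, whose origin is the TCP and whose axes are the tool frame's). Camera axes: x right, y down, z forward; pixel columns grow to the right and rows downward; lengths in mm; the calibration is good to about 2 mm. A picture is of the moment at which its call begins: read the wrist's pose just before it. camera_params takes no time and is no camera call.
- arm.finish_job(): hands the job in, once; it reports no verdict.
The state is a dict: "time": time; "joint_pos": joint angles; "dq": joint speeds; "joint_efforts": joint torques, N m; "eef_pos": TCP position; "eef_rot": TCP orientation; "wrist_force": force on the tool from outside, world axes, zero at the start; "moment": the same for the moment, N m; "width": opening from 0.0 (shut) to 1.0 (fully open).
Only numpy, scipy, OpenCV 4.12 (cv2) and the standard library are available. Lean on these libraries where they do the work, as an engineer would, in place of code of your own. Each camera call takes 0.05 s, during which the arm holds its last target. There are 200 camera calls.

### The job

Set the nail lamp to a 30-second cure: turn the timer, the larger knob with the bar grip, exactly three clicks clockwise (seen from above) from where it rests and let go of it. Then press the start button all the way down and let it spring back. Do not turn the small round brightness knob.

Things in the scene. Friction and masses are not known exactly. Their poses are not given: they have to be found in the camera images.
- lamp: White nail-curing lamp, fixed: a flat-topped box 200 x 240 x 85 mm high, a black practice hand lying in its open side (+x). Origin: centre of its underside, on the table; x, y along its edges, z up. On its top stand three controls, 119 to 130 mm apart, in any order: timer knob, start button and brightness knob.
- timer_grip (a point): Timer knob: black disc 48 mm wide, 8 mm thick, with an upright bar 46 mm long, 14 wide, 30 high on it (white line on top at one end), on a 72 mm grey base 6 mm thick with white ticks at the clicks. Point: on the knob's vertical axis, 7 mm below the bar's top, 23 above the disc, 37 above the lamp's top. x along the bar (line at -x end), y across, z up; turns with the knob.
- timer (a joint): Timer knob angle, rad: 0 at the start, resting against its anticlockwise stop; grows clockwise seen from above. Click stops every 25 degrees (0.436 rad), eight in all; three clicks = 75 degrees = 1.309 rad. Between stops it resists with up to 0.09 N m; let go, it pulls itself into the nearest stop.
- start_top (a point): Start button: flat round steel push button 36 mm wide, standing 10 mm out of a 52 mm grey housing 12 mm high on the lamp's top. Point: centre of its upper face, 22 mm above the lamp's top. Pressed straight down.
- start (a joint): Travel of the start button, m: 0 up, 0.006 fully down. Takes 4 N to push fully down; springs back when let go.
- dimmer (a joint): Brightness knob, a bystander to leave as it is: round, black, 20 mm wide, 14 mm high, a small white line on top, no bar, no clicks, on a 30 mm grey base 6 mm thick on the lamp's top. Angle in rad, 0 at the start, growing clockwise seen from above.

How it is judged:
By the outcome, as a careful person would: the job done as asked, in the order asked, and still so for the second after the job is handed in, with the robot touching nothing.
It also fails if it takes over 43 s, if anything falls off the work surface, if the arm or the gripper's body presses on something with over 40 N, if the wrist force passes 120 N, or if a joint passes its speed limit or range.

## Working session

There is one attempt and no reset: what is moved stays moved. The work goes in short steps, Python scripts to look and compute and a shell command to move; the robot and the scene stay as the last step left them, time stands still between calls to the robot, and variables do not carry over. Pictures are saved under pics/ and viewed, on a budget of 10 in all, crops included, one or two more only if the job needs it, and the job is handed in when it is done.

```bash
mkdir -p pics
cat > h.py <<'E'
import numpy as np, cv2
from plant import arm
from scipy.spatial.transform import Rotation as Ro
def cam(name):
    o=arm.get_obs(); img,d=arm.grab_frame(name); c=arm.camera_params(name)
    K=np.array(c["camera_matrix"])
    if "R" in c: R=np.array(c["R"]).T; p=-R@np.array(c["t"])
    else:
        T=np.array(c["T_tool_cam"]); W=Ro.from_quat(o["eef_rot"]).as_matrix()
        R=W@T[:3,:3]; p=W@T[:3,3]+np.array(o["eef_pos"])
    return img,d,K,R,p
def onplane(u,v,z,K,R,p):
    r=R@np.linalg.inv(K)@np.array([u,v,1.]); return p+r*(z-p[2])/r[2]
def bydepth(u,v,d,K,R,p): return p+R@(np.linalg.inv(K)@np.array([u,v,1.]))*d[int(v),int(u)]
E
python3 - <<'E'
from h import *
o=arm.get_obs();print(o); print(Ro.from_quat(o["eef_rot"]).as_matrix().round(3))
for n in("scene","wrist"):
    img,d,K,R,p=cam(n); cv2.imwrite(f"pics/{n}0.png",img); np.savez(f"{n}0.npz",img=img,d=d,K=K,R=R,p=p); print(n,p.round(),R.round(2),K[0,0])
E
```

```text
{'time': 0.0, 'joint_pos': array([-1.33451421,  0.42674885,  0.0738688 ,  1.60656396, -0.03406882,
        1.11080565, -0.06709709]), 'dq': array([ 0.00033158,  0.00072327,  0.0002131 , -0.00203867, -0.00109089,
        0.00052106, -0.00122175]), 'joint_efforts': array([ 6.36810073e-04, -9.49839377e+01,  3.76104757e+00, -4.63530135e+01,
        1.92833436e-02,  9.91914509e-03,  8.97114592e-05]), 'eef_pos': array([253.89060073, 625.0153135 , 230.61889824]), 'eef_rot': array([ 0.58686821,  0.39452576, -0.39521354, -0.58629462]), 'wrist_force': array([-1.09610495,  0.35388844,  0.06512158]), 'moment': array([-0.04483635,  0.01376551, -0.0710169 ]), 'width': 1.0036641390162564}
[[ 0.376 -0.    -0.926]
 [ 0.926 -0.001  0.376]
 [-0.001 -1.    -0.   ]]
scene [ 839. -406.  666.] [[ 0.89  0.33 -0.32]
 [ 0.45 -0.66  0.59]
 [-0.02 -0.67 -0.74]] 623.1097422446327
wrist [191. 651. 374.] [[ 0.38  0.89  0.25]
 [ 0.93 -0.36 -0.1 ]
 [-0.    0.27 -0.96]] 405.5429134464805
```

View pics/scene0.png

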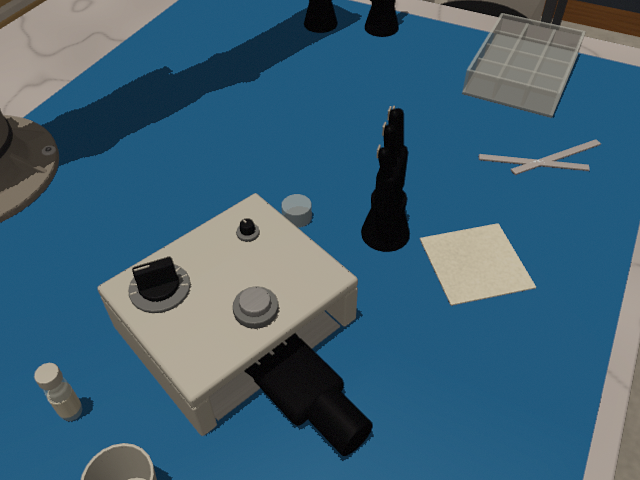

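View pics/wrist0.png

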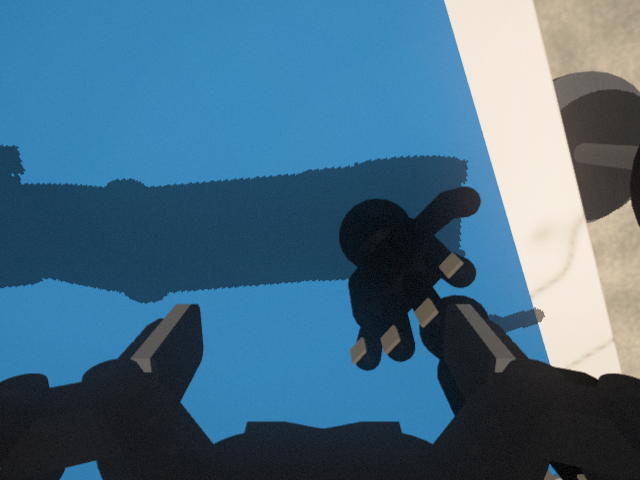

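The scene view shows the timer at about (158,285), the start button at (256,300) and the dimmer at (247,228). The wrist view shows only a standing hand and no lamp. Next I measure from the scene picture.

```bash
cat > m.py <<'E'
from h import *
f=np.load("scene0.npz"); img,d,K,R,p=[f[k] for k in("img","d","K","R","p")]
v,u=np.mgrid[0:480,0:640]; rays=np.stack([u,v,np.ones_like(u)],-1)@np.linalg.inv(K).T
P=p+(rays*d[...,None])@R.T; P[d==0]=np.nan
print("lamp top z",np.nanmedian(P[330:350,195:215,2]))
print("start top ell", end=" ")
g=cv2.cvtColor(img,cv2.COLOR_BGR2GRAY); Z=P[...,2]
def roi(m,u0,u1,v0,v1):
    q=np.zeros_like(m);q[v0:v1,u0:u1]=m[v0:v1,u0:u1];return q
for name,box,lo,hi in(("start",(225,290,280,335),104,111),("startHousing",(225,290,280,335),94,100),("bartop",(120,200,245,320),125,134),("timerdisc",(120,200,245,320),97,103),("dimmertop",(230,270,210,245),102,109)):
    m=roi((Z>lo)&(Z<hi),*box); q=P[m]
    if len(q)<5: print(name,len(q)); continue
    x,y=q[:,:2].min(0),q[:,:2].max(0)
    c,s,a=cv2.minAreaRect(q[:,:2].astype(np.float32)); print(name,len(q),"rect c",np.round(c,1),np.round(s,1),round(a,1),"z",np.median(q[:,2]).round(1))
q=P[roi((Z>82)&(Z<88),90,365,190,440)];print("top",cv2.minAreaRect(q[:,:2].astype(np.float32)))
m=roi((Z>124)&(Z<134)&(g>110),120,200,245,320); print("line px",np.argwhere(m).mean(0),P[m].mean(0),m.sum())
crop=cv2.resize(img[240:340,110:300],None,fx=4,fy=4,interpolation=cv2.INTER_CUBIC);cv2.imwrite("pics/crop0.png",crop)
E
python3 m.py
```

```text
lamp top z 84.39209987938904
start top ell start 634 rect c [586.4 -73.1] [34.3 35.6] 86.9 z 106.3
startHousing 631 rect c [586.1 -72.9] [50.3 52.1] 65.1 z 96.4
bartop 418 rect c [469.9 -96.7] [45.3 15.6] 48.8 z 128.2
timerdisc 455 rect c [ 479.5 -103.6] [46.9 25. ] 53.8 z 98.7
dimmertop 127 rect c [518.2  24. ] [17.4 17.6] 64.9 z 104.3
top ((535.4373168945312, -53.06391906738281), (239.3503875732422, 201.03253173828125), 68.44461059570312)
line px [264.71052632 147.31578947] [464.98817295 -98.99743193 128.51720271] 38
```

View pics/crop0.png

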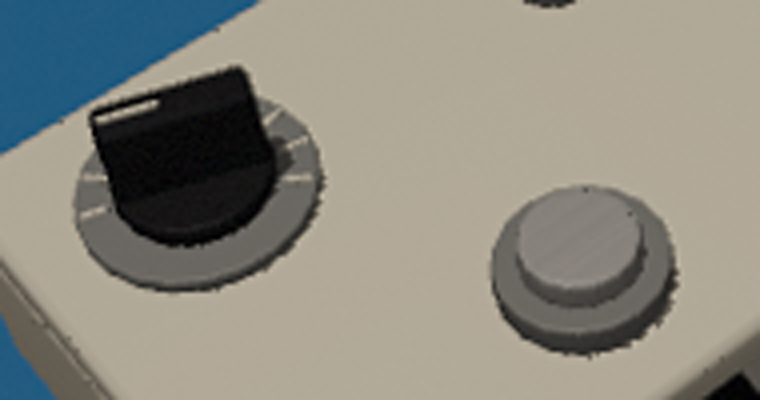

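The crop confirms the bar's white line is at its left end, around (133,268) in the full image. The bar top centre is about (470,-97), direction 48.8° in world. The distances between the controls come out at 118.7, 130 and 118.5 mm, so they fit. Next I check obstacles and the travel.

```bash
cat > go.py <<'E'
from h import *
import sys
def rel(t,ang=None):
    o=arm.get_obs(); W=Ro.from_quat(o["eef_rot"]).as_matrix()
    s=W.T@(np.array(t)-o["eef_pos"])/10
    a=np.degrees(np.arctan2(W[1,0],W[0,0])); return s.round(2), None if ang is None else round((a-ang+180)%360-180,1)
E
cat >> m.py <<'E'
q=P[roi((Z>124)&(Z<134),120,200,245,320)]; c=q[:,:2]-q[:,:2].mean(0); w,V=np.linalg.eigh(c.T@c); print("bar PCA",q.mean(0),np.degrees(np.arctan2(V[1,1],V[0,1])))
h=P[roi(Z>20,355,415,100,250)]; print("hand",np.nanmin(h,0),np.nanmax(h,0))
h=P[roi(Z>20,300,400,0,40)]; print("blk",np.nanmin(h,0),np.nanmax(h,0))
h=P[roi(Z>20,280,315,190,228)]; print("jar",np.nanmin(h,0),np.nanmax(h,0))
from go import rel
for t in((480,300,290),(470,-97,190),(469.9,-96.7,150)): print(t,rel(t,-41.2))
E
python3 m.py|tail -7
```

```text
bar PCA [471.05301754 -97.51957047 127.86915959] 48.809155611000755
hand [618.84998183 132.16142129  20.14302716] [679.30918832 210.69157421 209.94378907]
blk [276.12169216 624.79927324  20.07672925] [453.13315549 710.73423351  77.16087433]
jar [497.57763442  51.80561471  20.0687704 ] [568.15276977 169.06441606  87.49810007]
(480, 300, 290) (array([-21.61,  -5.9 , -33.18]), np.float64(109.1))
(470, -97, 190) (array([-58.76,   4.14, -47.19]), np.float64(109.1))
(469.9, -96.7, 150) (array([-58.73,   8.14, -47.17]), np.float64(109.1))
```

```bash
python3 -m inch '[[[-2,-2,-3,7],[-4,-4,-6,14],[-6.5,-6,-10,21],[-9,-6,-14,28],[-11.5,-6,-17.5,35],[-14,-6,-21.5,42],[-16.5,-6,-25.5,49],[-19,-6,-29.5,56],[-21.6,-6,-33,63],[-25,-6,-34.5,70],[-28.5,-6,-36,77],[-32,-6,-37,84],[-35.5,-6,-38.5,91],[-39,-6,-40,98],[-42.5,-6,-41,105],[-46,-6,-42.5,109],[-50,-6,-44,109],[-53.5,-6,-45.5,109],[-57,-6,-46.7,109],[-58.7,-6,-47.2,109]]]' 0.2
python3 - <<'E'
from go import *
o=arm.get_obs();print(o["joint_pos"].round(2),o["eef_pos"].round(1),rel((470,-97,190),-41.2))
E
```

```text
time: 1.77
eef_pos: [469.4, -100.9, 291.6]
eef_rot: [0.662, -0.249, 0.25, -0.661]
wrist_force: [-0.8, 0.3, 0.0]
width: 0.599
[-0.7   0.02  0.81  1.99 -0.02  1.14 -0.61] [ 469.4 -100.9  291.6] (array([-0.22, 10.16,  0.34]), np.float64(-0.1))
```

```bash
python3 -m inch '[[[-0.2,4,0.3,0],[-0.2,6,0.3,0],[-0.2,6,0.3,0],[-0.2,6,0.3,0]]]'
python3 - <<'E'
from h import *
img,d,K,R,p=cam("wrist"); cv2.imwrite("pics/wrist1.png",img); np.savez("wrist1.npz",img=img,d=d,K=K,R=R,p=p)
v,u=np.mgrid[0:480,0:640]; rays=np.stack([u,v,np.ones_like(u)],-1)@np.linalg.inv(K).T
P=p+(rays*d[...,None])@R.T
m=(d>0)&(np.hypot(P[...,0]-470,P[...,1]+97)<45)&(P[...,2]>124)&(P[...,2]<133)
q=P[m][:,:2].astype(np.float32); print(m.sum(),cv2.minAreaRect(q))
c=q-q.mean(0); w,V=np.linalg.eigh(c.T@c); print(q.mean(0),np.degrees(np.arctan2(V[1,1],V[0,1])))
m=(d>0)&(np.hypot(P[...,0]-586,P[...,1]+73)<30)&(P[...,2]>103)&(P[...,2]<111)
if m.sum()>9: print("start",cv2.minAreaRect(P[m][:,:2].astype(np.float32)))
E
```

```text
time: 2.1
eef_pos: [469.3, -97.5, 231.4]
eef_rot: [0.662, -0.25, 0.249, -0.661]
wrist_force: [0.8, -0.8, 0.8]
width: 0.598
1520 ((469.4340515136719, -95.41947174072266), (45.39900207519531, 13.551547050476074), 48.88490295410156)
[470.14197 -94.80471] 48.56322
start ((585.8184204101562, -71.77570343017578), (35.08015823364258, 34.765899658203125), 46.16788864135742)
```

View pics/wrist1.png

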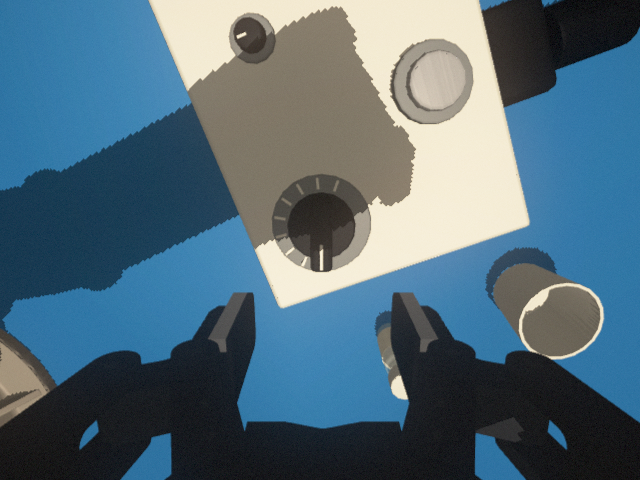

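The wrist view shows the timer at (321,225) with its line pointing down in the image, between the fingers, and the ticks running clockwise. Both views agree to about 1 mm on (469.7,-96).

Run:
```python
from go import *
print(rel((469.7,-96.1,105),-41.2))
```

```text
(array([-0.13, 12.73,  0.09]), np.float64(-0.1))
```

```bash
python3 -m inch '[[[-0.1,3,0.1,0],[-0.1,6,0.1,0],[-0.1,8,0.1,0],[-0.1,10,0.1,0],[-0.1,11.5,0.1,0],[-0.1,12.3,0.1,0],[-0.1,12.7,0.1,0],[-0.1,12.7,0.1,0],[-0.1,12.7,0.1,0],[-0.1,12.7,0.1,0]]]' 0
python3 - <<'E'
from go import *
print(arm.get_obs()["joint_pos"].round(2),rel((469.7,-96.1,105),-41.2))
E
```

```text
time: 2.98
eef_pos: [470.8, -96.1, 106.4]
eef_rot: [0.662, -0.249, 0.25, -0.661]
wrist_force: [0.8, 0.2, -0.6]
width: 0.498
[-0.54  0.34  0.72  2.18 -0.34  0.73 -0.31] (array([-0.08,  0.14, -0.07]), np.float64(-0.1))
```

Close on the bar.

```bash
python3 -m inch '[[[-0.1,0,-0.1,0],[-0.1,0,-0.1,0],[-0.1,0,-0.1,0],[-0.1,0,-0.1,0],[-0.1,0,-0.1,0],[-0.1,0,-0.1,0],[-0.1,0,-0.1,0],[-0.1,0,-0.1,0],[-0.1,0,-0.1,0],[-0.1,0,-0.1,0]]]' -1
python3 - <<'E'
from go import *
o=arm.get_obs();print(o["width"]*85,o["moment"],rel((469.7,-96.1,105),-41.2))
E
```

```text
time: 3.82
eef_pos: [469.5, -96.0, 107.1]
eef_rot: [-0.661, 0.249, -0.25, 0.662]
wrist_force: [-5.6, 2.8, 18.1]
width: 0.155
13.17360877117908 [ 0.54596521  1.22904223 -0.00914796] (array([0.02, 0.21, 0.01]), np.float64(-0.1))
```

```bash
python3 -m inch '[[[0,-0.1,0,5],[0,-0.1,0,11],[0,-0.1,0,17],[0,-0.1,0,23],[0,-0.1,0,29],[0,-0.1,0,35],[0,-0.1,0,41],[0,-0.1,0,47],[0,-0.1,0,53],[0,-0.1,0,59],[0,-0.1,0,65],[0,-0.1,0,71],[0,-0.1,0,75],[0,-0.1,0,75],[0,-0.1,0,75],[0,-0.1,0,75],[0,-0.1,0,75]]]'
python3 - <<'E'
from go import *
o=arm.get_obs();print(o["joint_pos"].round(2),o["width"]*85,o["moment"],rel((469.7,-96.1,105),-116.2))
E
```

```text
time: 5.23
eef_pos: [469.3, -96.3, 107.5]
eef_rot: [0.373, -0.6, 0.602, -0.373]
wrist_force: [8.1, -6.8, -27.0]
width: 0.15
[-0.78  0.48  1.07  2.19 -0.6   0.8  -1.34] 12.744193498269244 [-1.28788078 -1.71626881  0.05186074] (array([-0.03,  0.25,  0.02]), np.float64(-0.1))
```

```bash
python3 -m inch '[[[0,0,0,0],[0,0,0,0],[0,0,0,0],[0,0,0,0],[0,0,0,0],[0,0,0,0],[0,-3,0,0],[0,-6,0,0],[0,-9,0,0],[0,-12,0,0],[0,-12,0,0],[0,-12,0,0]]]' 0.1
python3 - <<'E'
from h import *
img,d,K,R,p=cam("wrist"); 
s,d2,*_=cam("scene"); cv2.imwrite("pics/after1.png",np.vstack([img[60:360,:],s[200:350,80:400].repeat(2,0).repeat(2,1)]))
v,u=np.mgrid[0:480,0:640]; rays=np.stack([u,v,np.ones_like(u)],-1)@np.linalg.inv(K).T
P=p+(rays*d[...,None])@R.T
m=(d>0)&(np.hypot(P[...,0]-470,P[...,1]+97)<45)&(P[...,2]>124)&(P[...,2]<133)
q=P[m][:,:2].astype(np.float32); c=q-q.mean(0); w,V=np.linalg.eigh(c.T@c); a=np.degrees(np.arctan2(V[1,1],V[0,1]));print(m.sum(),cv2.minAreaRect(q),q.mean(0),a,"turn",(48.7-a)%180)
m=(d>0)&(np.hypot(P[...,0]-586,P[...,1]+73)<30)&(P[...,2]>103)&(P[...,2]<111)
if m.sum()>9: print("start",cv2.minAreaRect(P[m][:,:2].astype(np.float32)),P[m][:,2].mean())
from go import rel
print(rel((586,-72.5,190)))
E
```

```text
time: 6.23
eef_pos: [469.9, -95.5, 228.6]
eef_rot: [0.372, -0.6, 0.601, -0.375]
wrist_force: [0.2, 1.4, -0.6]
width: 0.546
1526 ((470.0224304199219, -96.33234405517578), (13.579809188842773, 44.8387565612793), 63.30512237548828) [470.75995 -96.55412] 153.66556 turn 75.03444
start ((586.1489868164062, -72.46819305419922), (34.890193939208984, 34.992919921875), 45.69852066040039) 107.30356849616908
(array([-7.26,  3.73,  9.47]), None)
```

View pics/after1.png

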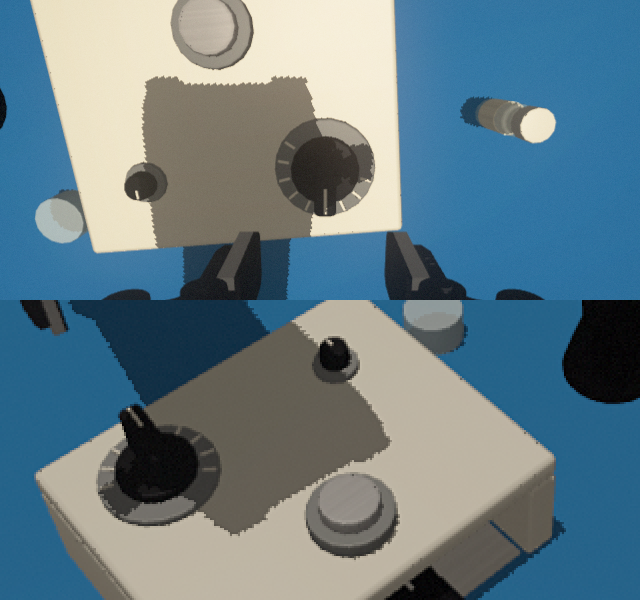

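The knob is now turned 75.0°: in the wrist view the line sits three ticks on, at (325,205). The dimmer's white line has not moved in the scene view. The button is still at (586,-72.5), z 107. Next I shut the fingers and move over it.

```bash
python3 -m inch '[[[-2,0,2.5,0],[-4,0,5,0],[-6,0,7.8,0],[-7.3,0,9.5,0],[-7.3,2,9.5,0],[-7.3,4,9.5,0],[-7.3,6,9.5,0],[-7.3,8,9.5,0],[-7.3,9.5,9.5,0],[-7.3,10.5,9.5,0],[-7.3,10.5,9.5,0],[-7.3,10.5,9.5,0],[-7.3,10.5,9.5,0]]]' -1
python3 - <<'E'
from go import *
print(rel((586,-72.5,101)))
E
```

```text
time: 7.42
eef_pos: [587.0, -72.6, 123.0]
eef_rot: [0.373, -0.6, 0.601, -0.374]
wrist_force: [0.3, -0.7, 0.1]
width: 0.0
(array([ 0.04,  2.2 , -0.09]), None)
```

```bash
python3 -m inch '[[[0,0.8,0,0],[0,1.3,-0.1,0],[0,1.6,-0.1,0],[0,1.9,-0.1,0],[0,2.1,-0.1,0],[0,2.2,-0.1,0],[0,2.2,-0.1,0],[0,2.2,-0.1,0],[0,2.2,-0.1,0]]]'
```

```text
time: 8.17
eef_pos: [586.0, -71.9, 101.1]
eef_rot: [0.373, -0.6, 0.601, -0.374]
wrist_force: [-2.8, 2.0, 5.6]
width: 0.002
```

```bash
python3 -m inch '[[[0,0.1,0,0],[0,0.2,0,0],[0,0.2,0,0],[0,0.2,0,0],[0,0.2,0,0]]]'
```

```text
time: 8.58
eef_pos: [586.2, -72.0, 100.5]
eef_rot: [0.372, -0.6, 0.601, -0.374]
wrist_force: [-12.1, 5.0, 32.2]
width: 0.004
```

The force jumped to 32 N while the tip stopped at z 100.5, so the button is hard against its stop. Now I lift off.

```bash
python3 -m inch '[[[0,-1,0,0],[0,-3,0,0],[0,-6,0,0],[0,-9,0,0],[0,-12,0,0],[0,-13,-2,0],[0,-13,-5,0],[0,-13,-8,0],[0,-13,-10,0],[0,-13,-10,0],[0,-13,-10,0]]]'
python3 - <<'E'
from h import *
for n in("wrist","scene"):
    img,d,K,R,p=cam(n); cv2.imwrite(f"pics/end_{n}.png",img)
    v,u=np.mgrid[0:480,0:640]; rays=np.stack([u,v,np.ones_like(u)],-1)@np.linalg.inv(K).T
    P=p+(rays*d[...,None])@R.T
    m=(d>0)&(np.hypot(P[...,0]-470,P[...,1]+96.5)<32)&(P[...,2]>124)&(P[...,2]<133)
    if m.sum()>50:
        q=P[m][:,:2].astype(np.float32); print(n,m.sum(),cv2.minAreaRect(q))
    m=(d>0)&(np.hypot(P[...,0]-586,P[...,1]+72.5)<15); print("start z",np.median(P[m][:,2]) if m.sum() else None)
E
```

```text
time: 9.5
eef_pos: [496.0, -26.6, 230.5]
eef_rot: [-0.372, 0.6, -0.6, 0.375]
wrist_force: [0.2, 0.5, 0.2]
width: 0.003
wrist 1641 ((469.66925048828125, -95.9522933959961), (14.585750579833984, 45.972618103027344), 63.55683898925781)
start z 107.61604661882296
scene 412 ((470.3487854003906, -96.91807556152344), (14.380415916442871, 46.33662033081055), 64.41022491455078)
start z 106.35726604907956
```

View pics/end_scene.png

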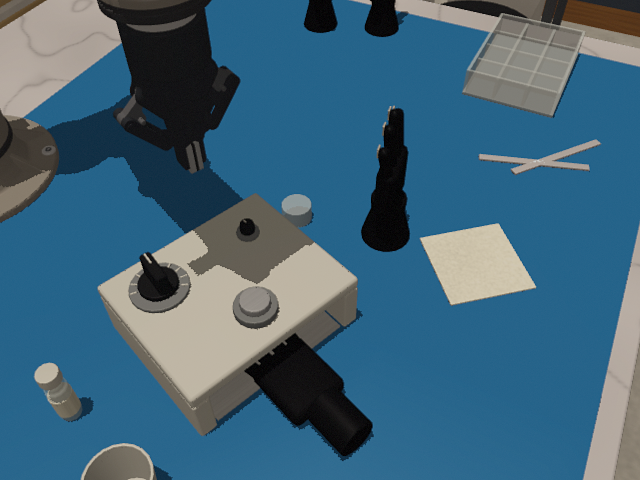

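The arm is clear of the lamp, the timer at (158,280) is still turned, the button at (256,300) is back up, and nothing else has moved.

```bash
python3 -c "
from plant import arm
print(arm.finish_job())"
```

```text
the job is handed in; nothing more can be done
None
```

I gripped the timer bar, turned it 75° clockwise (three clicks) and let go. I then pressed the start button with the shut fingers, backed off and handed the job in at about 9.6 s of the 43 s allowed.

- **Timer:** After release the bar measured 75.0° from its starting angle. In the last pictures it was about 74–75°: the wrist view gave 63.6° for the bar's rectangle, up from 63.3° at release, and the coarser scene view gave 64.4°. That is well inside the third click.
- **Start button:** The tip stopped at z 100.5 mm, with the button top at 107 mm and 6 mm of travel. The force jumped from 5.6 N to 32 N, so it was fully down. Afterwards its top measured 106.4 to 107.6 mm, so it sprang back.
- **Dimmer:** It was never touched. I only checked its white line by eye in the pictures, with no angle measured.
- **Forces:** The grip on the bar put about 18 N, then 27 N, vertically on the wrist, well under the 120 N limit. At the end the arm was clear and the wrist force was near zero.

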